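Free the bolted leaf of a fragment guard

TASK

The guard around the bending jig has two clear leaves facing the robot: seen from the robot, the right one already stands open, and the left one is still held shut by its drop bolt. Draw that bolt up fully by the round knob above the left leaf while the leaf is still shut, then swing the left leaf wide open towards the robot, about square to the guard's front. Leave the bolt drawn and let go.

Things in the scene. Friction and masses are not known exactly. Their poses are not given: they have to be found in the camera images.
- bolt_knob (a point): Centre of the bolt's round steel knob, an upright cylinder 28 mm wide, 30 mm high, on a 10 mm rod in the free-edge stile of the left leaf. Bolt down: 235 mm above the bench, 35 mm above the leaf's top edge; all else of the guard is 235 mm high or less; fingers are free all round the knob. It moves with the bolt and the leaf. The flat tab on the right leaf is a fixed pull, not the bolt.
- bolt (a joint): Drawing of the bolt, m: 0 = fully down in the sill, 0.045 = fully up (upper stop). Straight up; it takes about 6 N and stays where it is left. The tip leaves the sill at about 0.026; until then the leaf cannot be opened. It may start a few mm up.
- leaf_hinge (a point): Point on the vertical hinge line of the left leaf, at the height of the leaf's top edge, 200 mm above the bench. Its axes turn with the leaf: z up, -y along the leaf from the hinge to the knob (142 mm), -x out of the leaf's front (the robot's side when shut).
- leaf (a joint): Angle of the left leaf, rad: 0 = shut, positive = free edge swung out towards the robot (clockwise seen from above), 1.75 = stop. Frame of aluminium with a clear panel, 152 mm wide, 166 mm high, up to 20 mm thick; about 0.6 kg; a light hinge that stays where it is left; under 2 N at the knob moves it.

How it is judged:
By the outcome, as a careful person would: the job done as asked, in the order asked, and still so for the second after the job is handed in, with the robot touching nothing.
It also fails if it takes over 37 s, if anything falls off the work surface, if the arm or the gripper's body presses on something with over 40 N, if the wrist force passes 120 N, or if a joint passes its speed limit or range.

ROBOT

A 6-joint arm with a two-finger parallel gripper is mounted at the origin on the work surface. World frame = base frame: x ahead of the robot, y to its left, z up, the work surface at z = 0. Lengths are in mm, angles in rad, forces in N, time in s.
With the tool pointing down it reaches from about 325 to 850 mm from the base axis. Payload 4.4 kg.
Tool frame: the origin (TCP) lies on the mounting face of the last link; the fingertips stand 199 mm ahead of it and the grasp point (between the pads) lies 180 mm ahead of it; z points along the fingers, x is the direction in which the jaws open and shut, and the axes are right-handed (so a half turn about z gives the same grasp; the last joint's range is limited). The gripper opens to 94 mm and grips with 3 to 60 N. Pads are 16 mm wide; open, the fingers measure 119 mm over their backs; the gripper's body (75 mm by 177 mm) begins 78 mm behind the grasp point.
Start: joints at [-1.488, 0.207, 1.542, -0, 1.393, -0.15], TCP at [132.641, -559.495, 404.647] pointing down, gripper open.
Joint ranges: [-2.73, 2.73], [-0.86, 2.22], [0.23, 2.46], [-1.11, 4.25], [0.08, 2.63], [-2.82, 2.82]. Speed limits (rad/s): [2.79, 2.79, 3.14, 3.14, 3.14, 3.14].

INTERFACE

Orientations are given as a unit quaternion [w, x, y, z].
In Python, from rig import robot gives the robot as it stands. The module is installed in compiled form; this text tells all that it offers.
- The arm moves only by the shell command python3 -m inch 'ROWS'. ROWS is JSON, a list of rows, each a list of 5 numbers: the shift along the tool's x, y, z in units of 50 mm (1.0 is 50 mm), then the turn about the tool's z in units of 5 degrees (1.0 is 5 degrees), then the finger opening in mm, from 0 to 94. A call has 1 to 20 rows; each row is the pose to reach, as a shift and turn from the pose commanded when the call began, along the tool's axes at that moment; what a row does not reach only later rows make up. A row lasts 1/10 s, in which the tool goes at most 50 mm and 8.59 degrees, less where a joint would pass 70% of its speed; a pose out of reach is approached as far as the arm can. A call with a gripper value outside its range is refused whole. The fingers move at their own pace and stop on an object; the grip force is fixed at half the most. Time passes only in rows, so rows that repeat a pose let the fingers close. It gives the time, the measured TCP pose, the force and the opening at its end, in the units of the state.
- robot.state(): the state, without advancing time (a new reading comes with each control period).
- robot.read_camera(name): name is "scene" or "top" or "wrist"; returns the picture (420x560x3 uint8, red, green, blue); there is no depth.
- robot.get_calibration(name): a dict with "mtx" (3x3 intrinsics, pixels), "dist" ([k1, k2, p1, p2, k3] as OpenCV has them; the pictures are not rectified), "eye" and "attitude" of the camera in the world; the wrist camera has in their place "hand_eye" (4x4, takes a point from camera to tool coordinates, whose origin is the TCP and whose axes are the tool frame's). Camera axes: x right, y down, z forward; pixel columns grow to the right and rows downward; lengths in mm; the calibration is good to about 2 mm. A picture is of the moment at which its call begins: read the wrist's pose just before it. get_calibration takes no time and is no camera call.
- robot.sign_off(): hands the job in, once; it reports no verdict.
Trained networks look in the newest picture that a camera, given by its name, has taken for a name from the list of things; names that differ only in an ending like _2 or _b are one class to them, and where a whole thing is asked for, a point or a joint stands for the part that bears it (a point fixed in the world has none). Each returns a list of dicts, best first, with "conf" (0 to 1); they miss things now and then, are a little off and sometimes report something else, mostly with a low value. They report only what shows in the picture. A call takes as long as a camera call.
- robot.regions_of(thing, camera): "pixels" (420x560 bool, what is visible of it) and "box" ([left, top, right, bottom] in pixels, round what is visible of it).
The state is a dict: "time": time; "joint_pos": joint angles; "dq": joint speeds; "effort": joint torques, N m; "position": TCP position; "tool_rot": TCP orientation; "wrist_force": force on the tool from outside, world axes, zero at the start; "wrist_torque": the same for the moment, N m; "finger_gap": opening from 0.0 (shut) to 1.0 (fully open).
Only numpy, scipy, OpenCV 4.12 (cv2) and the standard library are available. Lean on these libraries where they do the work, as an engineer would, in place of code of your own. Each camera call takes 0.05 s, during which the arm holds its last target.

## Working session

There is one attempt and no reset: what is moved stays moved. The work goes in short steps, Python scripts to look and compute and a shell command to move; the robot and the scene stay as the last step left them, time stands still between calls to the robot, and variables do not carry over. Pictures are saved under pics/ and viewed, and the job is handed in when it is done.

```bash
mkdir -p pics
cat > h.py <<'E'
import numpy as np, cv2
from scipy.spatial.transform import Rotation as R
from rig import robot
def rot(q): return R.from_quat([q[1],q[2],q[3],q[0]]).as_matrix()
def snap(cam,fn):
    s=robot.state(); im=robot.read_camera(cam); cv2.imwrite('pics/'+fn,im[:,:,::-1]); return s,im
def cam(name,s=None):
    c=robot.get_calibration(name); K=np.array(c['mtx'],float); d=np.array(c['dist'],float)
    if 'hand_eye' in c:
        H=np.array(c['hand_eye']); Rt=rot(s['tool_rot']); A=Rt@H[:3,:3]; e=Rt@H[:3,3]+np.array(s['position'])
    else:
        e=np.array(c['eye'],float); a=np.array(c['attitude'],float); A=rot(a) if a.size==4 else a.reshape(3,3)
    return K,d,A,e
def ray(C,uv):
    K,d,A,e=C; p=cv2.undistortPoints(np.array([[uv]],float),K,d)[0,0]; v=A@np.array([p[0],p[1],1]); return e,v/np.linalg.norm(v)
def atz(C,uv,z):
    e,v=ray(C,uv); return e+v*(z-e[2])/v[2]
def proj(C,P):
    K,d,A,e=C; q=(np.atleast_2d(P)-e)@A; return cv2.projectPoints(q,np.zeros(3),np.zeros(3),K,d)[0][:,0]
def tri(rs):
    M=0;b=0
    for e,v in rs:
        Q=np.eye(3)-np.outer(v,v); M=M+Q;b=b+Q@e
    return np.linalg.solve(M,b)
E
python3 - <<'E'
from h import *
s=robot.state(); print(s)
for c in ('scene','top','wrist'):
    s,_=snap(c,c+'0.png')
    C=cam(c,s); print(c,robot.get_calibration(c).keys(),C[3],C[2][:,2])
    for t in ('bolt_knob','leaf_hinge'):
        for r in robot.regions_of(t,c): print(t,r['conf'],r['box'],r['pixels'].sum())
E
```

```text
{'time': 0.0, 'joint_pos': array([-1.48848344e+00,  2.07401489e-01,  1.54291666e+00, -2.58201636e-05,
        1.39347083e+00, -1.50459028e-01]), 'dq': array([-4.08307667e-04,  4.55491989e-04,  9.12167862e-04,  4.93020827e-04,
       -1.02549622e-03,  7.67181410e-06]), 'effort': array([-8.61223034e-04, -3.70877194e+01, -2.81421053e+01,  6.95471512e-02,
        3.62696510e-02, -1.72159557e-04]), 'position': array([ 132.61763704, -559.13723068,  403.51851038]), 'tool_rot': array([-7.93848466e-04,  7.84435638e-01, -6.20209258e-01, -7.58899302e-04]), 'wrist_force': array([-0.05845999,  0.61701637, -0.88751603]), 'wrist_torque': array([-0.01908617,  0.00363932,  0.01608052]), 'finger_gap': 0.9980987883219122}
scene dict_keys(['mtx', 'dist', 'eye', 'attitude']) [1099.02694379 -226.82370906  919.67506597] [-0.46421629  0.3597135  -0.80938831]
bolt_knob 0.66 [211.3, 209.6, 225.7, 237.9] 402
leaf_hinge 0.58 [210.9, 183.1, 283.9, 285.0] 4451
top dict_keys(['mtx', 'dist', 'eye', 'attitude']) [546.84231082  98.58834049 818.12482592] [ 0.13512566 -0.03423689 -0.99023679]
bolt_knob 0.77 [327.9, 174.1, 354.6, 198.4] 361
leaf_hinge 0.76 [243.2, 173.4, 351.6, 219.8] 2341
wrist dict_keys(['mtx', 'dist', 'hand_eye']) [ 204.37775658 -541.10925606  384.95908754] [-0.24771157 -0.05775437 -0.96711086]
```

View pics/scene0.png

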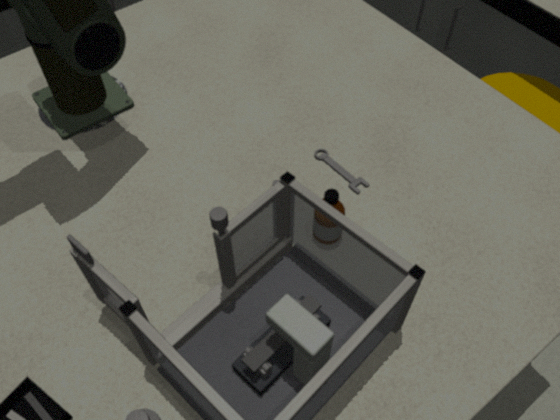

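View pics/top0.png

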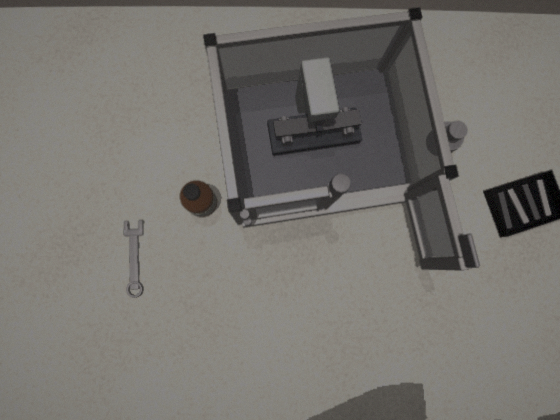

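Run:
```python
from h import *
rs=[]
for c in ('scene','top'):
    r=robot.regions_of('bolt_knob',c)[0]; ys,xs=np.where(r['pixels']); uv=(xs.mean(),ys.mean())
    C=cam(c); rs.append(ray(C,uv)); print(c,uv,'at z 235',atz(C,uv,235))
P=tri(rs);print('tri',P)
C=cam('top')
r=robot.regions_of('leaf_hinge','top')[0]; m=r['pixels'].astype(np.uint8)
cnt=max(cv2.findContours(m,0,2)[0],key=cv2.contourArea)
for p in cv2.approxPolyDP(cnt,4,True)[:,0]: print(p,atz(C,p,200)[:2].round(0))
```

```text
scene (np.float64(218.2089552238806), np.float64(219.5597014925373)) at z 235 [656.80417225  -9.13235971 235.        ]
top (np.float64(339.3213296398892), np.float64(184.6398891966759)) at z 235 [660.31388722  -9.49063342 235.        ]
tri [659.30887171  -9.53746232 238.24111946]
[350 182] [671. -33.]
[337 174] [684. -13.]
[324 187] [663.   8.]
[246 198] [647. 126.]
[244 204] [638. 129.]
[251 219] [615. 119.]
[325 209] [630.   7.]
```

The scene view shows the knob at (218, 219), and the top view shows it at (340, 184). They agree on a position of about (659, -10, 238). The leaf runs to the hinge post at top-view (236, 205), with the bottle beyond it. Next I'll work out the approach.

Run:
```python
from h import *
s=robot.state(); T=rot(s['tool_rot']); p=np.array(s['position'])
print(T.round(3))
for z in (403.5,500): print((T.T@(np.array([p[0],p[1],z])-p)/50).round(2))
print((T.T@(np.array([657,-9.5,500])-p)/50).round(2))
C=cam('top'); print(proj(C,[[640,131,200],[500,112,200],[659,-9.5,238]]))
```

```text
[[ 0.231 -0.973  0.   ]
 [-0.973 -0.231 -0.   ]
 [ 0.    -0.    -1.   ]]
[-0.    0.    0.02]
[ 0.   -0.   -1.91]
[ -8.28 -12.74  -1.91]
[[242.84338839 202.40257474]
 [255.49381166 296.89238304]
 [339.72671767 185.14010685]]
```

```bash
python3 -m inch '[[0,0,-1,0,60],[0,0,-1.9,0,60],[-1,-1.5,-1.9,-2,60],[-2,-3,-1.9,-4,60],[-3,-4.6,-1.9,-6,60],[-4,-6.1,-1.9,-8,60],[-5,-7.7,-1.9,-10,60],[-6,-9.2,-1.9,-12,60],[-7,-10.8,-1.9,-14,60],[-7.7,-11.8,-1.9,-15.5,60],[-8.28,-12.74,-1.9,-16.9,60],[-8.28,-12.74,-1.9,-16.9,60],[-8.28,-12.74,-1.9,-16.9,60],[-8.28,-12.74,-1.9,-16.9,60],[-8.28,-12.74,-1.9,-16.9,60],[-8.28,-12.74,-1.9,-16.9,60],[-8.28,-12.74,-1.9,-16.9,60],[-8.28,-12.74,-1.9,-16.9,60],[-8.28,-12.74,-1.9,-16.9,60],[-8.28,-12.74,-1.9,-16.9,60]]'
python3 - <<'E'
from h import *
s,_=snap('wrist','w1.png'); C=cam('wrist',s)
print(s['time'],s['position'],s['joint_pos'],s['wrist_force']); T=rot(s['tool_rot']); print(T.round(3))
print(proj(C,[[659,-9.5,238],[640,131,200]]))
for t in ('bolt_knob','leaf_hinge'):
    for r in robot.regions_of(t,'wrist'):
        ys,xs=np.where(r['pixels']); uv=(xs.mean(),ys.mean()); print(t,r['conf'],r['box'],uv,atz(C,uv,238))
E
```

```text
time: 2.6
position: [656.5, -10.4, 499.5]
tool_rot: [0.0, 0.998, 0.068, -0.0]
wrist_force: [0.5, -1.1, -0.3]
finger_gap: 0.639
2.6 [656.52302679 -10.37310028 499.49443755] [-1.47278796e-01  3.30481395e-01  1.19415986e+00 -8.28622419e-04
  1.61778288e+00 -2.83675566e-01] [ 0.53040704 -1.14097054 -0.32325706]
[[ 0.991  0.136 -0.001]
 [ 0.136 -0.991 -0.001]
 [-0.001  0.001 -1.   ]]
[[279.39437475 227.20691037]
 [279.74572152  25.1766179 ]]
bolt_knob 0.15 [261.6, 202.4, 300.4, 246.5] (np.float64(279.7031141868512), np.float64(225.57854671280276)) [659.05128922  -8.2415004  238.        ]
leaf_hinge 0.9 [258.7, 24.3, 302.7, 249.5] (np.float64(278.37623566627127), np.float64(145.0682087781732)) [650.16323921  48.70842602 238.        ]
```

View pics/w1.png

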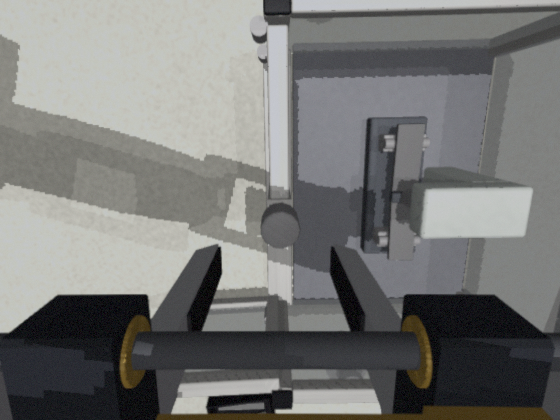

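The wrist view shows the knob at (280, 226), about where I predicted. The leaf runs straight up the image, so the jaws sit square to it. Two hinge barrels show on its front side at (260, 28) and (263, 52). I'll descend, close the fingers, and work out the hinge.

```bash
python3 - <<'E'
from h import *
s=robot.state(); C=cam('wrist',s)
for z in (190,200,210): print(z,atz(C,(260,28),z),atz(C,(278,8),z), atz(C,(280,30),z),atz(C,(280,195),z))
E
python3 -m inch '[[0.05,-0.02,-0.0,0,60],[0.05,-0.02,0.4,0,60],[0.05,-0.02,0.8,0,60],[0.05,-0.02,1.2,0,60],[0.05,-0.02,1.5,0,60],[0.05,-0.02,1.63,0,60],[0.05,-0.02,1.63,0,60],[0.05,-0.02,1.63,0,60]]'
python3 - <<'E'
from h import *
s,_=snap('wrist','w2.png'); print(s['time'],s['position'])
snap('scene','s2.png')
E
```

```text
190 [625.48050225 128.95342578 190.        ] [637.14539179 144.00655191 190.        ] [640.64215922 129.63882432 190.        ] [658.11144461   3.53802267 190.        ]
200 [626.18769597 126.69410933 200.        ] [637.45152462 141.22968061 200.        ] [640.8280666  127.35594257 200.        ] [657.69672502   5.59072413 200.        ]
210 [626.89488968 124.43479287 210.        ] [637.75765744 138.45280931 210.        ] [641.01397397 125.07306082 210.        ] [657.28200544   7.6434256  210.        ]
time: 3.55
position: [659.5, -8.6, 419.2]
tool_rot: [0.0, 0.998, 0.068, 0.001]
wrist_force: [-0.5, 0.3, 0.3]
finger_gap: 0.64
3.55 [659.52402967  -8.56297712 419.15290194]
```

View pics/w2.png

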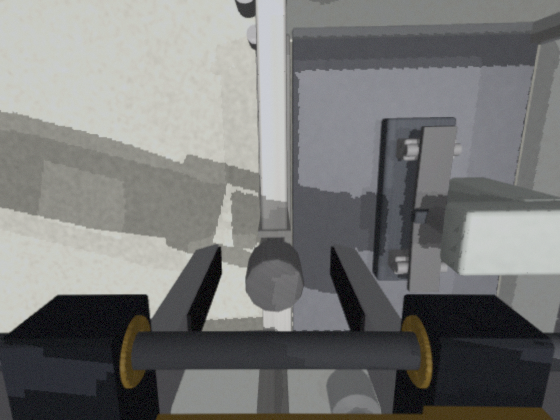

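View pics/s2.png

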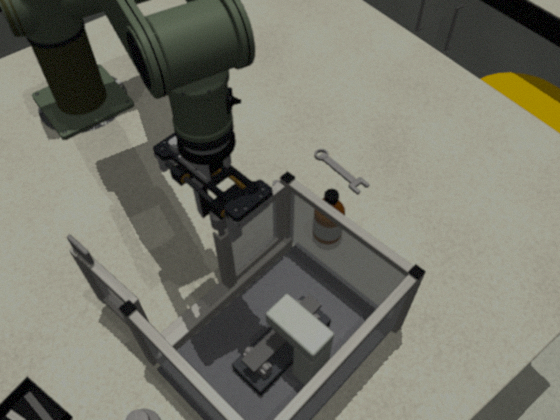

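The knob sits at (275, 270), centred between the fingers at columns 205 and 345. Closing now.

```bash
python3 -m inch '[[0,0,0,0,20],[0,0,0,0,20],[0,0,0,0,20],[0,0,0,0,20],[0,0,0,0,20],[0,0,0,0,20],[0,0,0,0,20],[0,0,0,0,20]]'
python3 -m inch '[[0,0,-0.1,0,20],[0,0,-0.2,0,20],[0,0,-0.3,0,20],[0,0,-0.4,0,20],[0,0,-0.4,0,20],[0,0,-0.4,0,20]]'
```

```text
time: 4.45
position: [659.2, -8.4, 418.2]
tool_rot: [0.0, 0.998, 0.068, -0.0]
wrist_force: [-1.0, -0.6, 0.7]
finger_gap: 0.291
time: 5.05
position: [659.1, -8.3, 439.0]
tool_rot: [0.0, 0.998, 0.068, 0.0]
wrist_force: [-1.5, 0.4, -0.8]
finger_gap: 0.294
```

```bash
python3 -m inch '[[0,0,-0.1,0,20],[0,0,-0.2,0,20],[0,0,-0.3,0,20],[0,0,-0.36,0,20],[0,0,-0.36,0,20]]'
python3 - <<'E'
from h import *
s,_=snap('wrist','w3.png');snap('scene','s3.png');snap('top','t3.png')
E
python3 -m inch '[[0,0,-0.04,0,20],[0,0,-0.08,0,20],[0,0,-0.08,0,20]]'
```

```text
time: 5.55
position: [659.1, -8.4, 457.1]
tool_rot: [0.0, 0.998, 0.068, 0.0]
wrist_force: [-2.1, -0.5, -1.8]
finger_gap: 0.295
time: 6.0
position: [659.3, -8.4, 459.6]
tool_rot: [-0.0, 0.998, 0.068, -0.0]
wrist_force: [-2.6, -0.3, -4.2]
finger_gap: 0.292
```

View pics/s3.png

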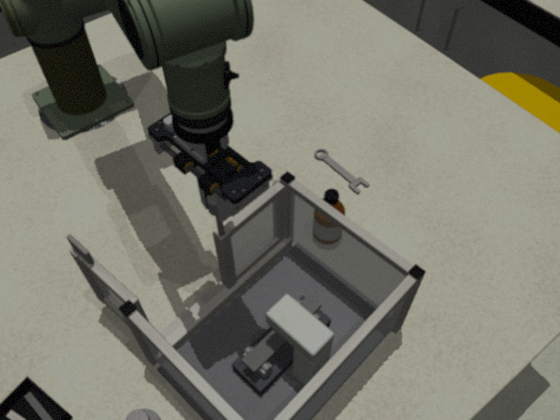

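View pics/w3.png

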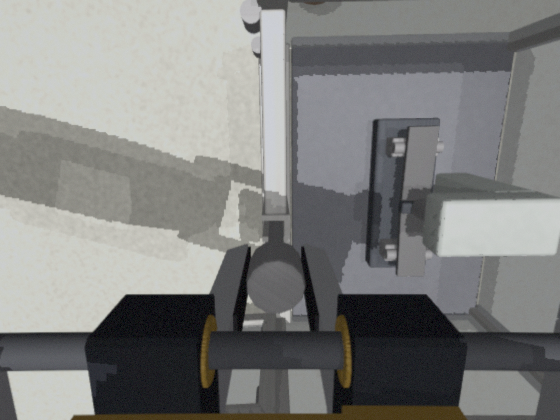

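The rod shows below the gripped knob at (275, 235), so the bolt is coming up. It has risen 41 mm, and I'll keep drawing until I reach the stop.

```bash
python3 -m inch '[[0,0,-0.04,0,20],[0,0,-0.04,0,20]]';python3 -m inch '[[0,0,-0.04,0,20],[0,0,-0.04,0,20]]'
```

```text
time: 6.2
position: [659.3, -8.4, 459.7]
tool_rot: [-0.0, 0.998, 0.068, -0.001]
wrist_force: [1.6, -0.1, -14.4]
finger_gap: 0.294
time: 6.4
position: [659.1, -8.6, 459.8]
tool_rot: [-0.001, 0.998, 0.068, -0.003]
wrist_force: [1.7, -1.3, -25.2]
finger_gap: 0.293
```

The stop is at a TCP height of 459.7, where the pull rises to 25 N. The stop position puts the travel at about 41.5 mm, so the bolt started about 3 mm up, which matches the 238 mm I measured. I'll ease off, then swing 20° as a check, taking the hinge about 14 mm in front of the leaf's plane.

```bash
python3 -m inch '[[0,0,0.06,0,20],[0,0,0.06,0,20]]'; python3 -m inch '[[-0.13,0,0,0.5,20],[-0.25,0.01,0,1,20],[-0.5,0.0,0,2,20],[-0.745,-0.02,0,3,20],[-0.99,-0.08,0,4,20],[-0.99,-0.08,0,4,20],[-0.99,-0.08,0,4,20]]'
python3 - <<'E'
from h import *
s,_=snap('wrist','w4.png');snap('scene','s4.png');print(s['joint_pos'],s['wrist_torque'])
T=rot(s['tool_rot']);print((T.T@s['wrist_force']).round(1))
for r in robot.regions_of('leaf_hinge','scene'): print(r['conf'],r['box'])
E
```

```text
time: 6.6
position: [659.1, -8.4, 459.8]
tool_rot: [-0.0, 0.998, 0.068, -0.001]
wrist_force: [1.0, -2.5, -21.8]
finger_gap: 0.291
time: 7.3
position: [609.0, -8.5, 459.8]
tool_rot: [-0.003, 0.994, -0.105, -0.001]
wrist_force: [1.3, 6.8, -22.8]
finger_gap: 0.293
[-0.15752627  0.24340418  1.38324148  0.00639509  1.51811297  0.05224949] [ 1.02082265 -0.48579649 -0.10973431]
[-0.1 -6.7 22.9]
0.63 [199.7, 180.5, 283.5, 266.7]
```

View pics/s4.png

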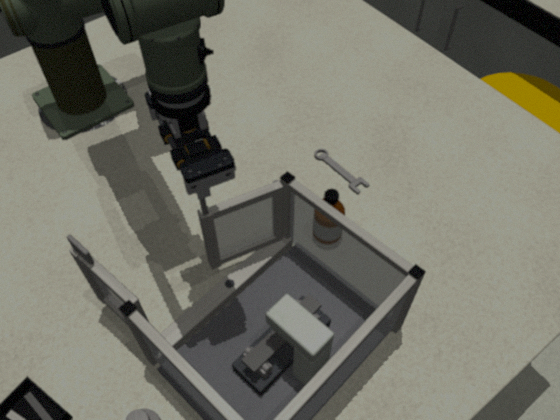

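View pics/w4.png

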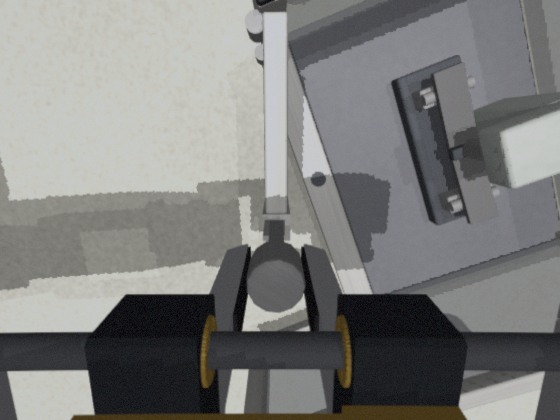

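The scene view shows the leaf open about 20°, with its free edge at (205, 215). The wrist view still shows the rod exposed and the sill hole at (318, 179). The force along the leaf is only 7 N, which suggests a hinge offset nearer 11 mm, so I'll continue with that.

```bash
python3 -m inch '[[-0.25,-0.01,0.02,1,20],[-0.5,-0.025,0.02,2,20],[-0.745,-0.06,0.02,3,20],[-0.985,-0.116,0.02,4,20],[-1.22,-0.19,0.02,5,20],[-1.45,-0.29,0.02,6,20],[-1.67,-0.41,0.02,7,20],[-1.67,-0.41,0.02,7,20],[-1.67,-0.41,0.02,7,20]]'
python3 - <<'E'
from h import *
s=robot.state();T=rot(s['tool_rot']);print((T.T@s['wrist_force']).round(1),s['joint_pos'])
E
```

```text
time: 8.35
position: [533.3, 30.0, 460.1]
tool_rot: [-0.006, 0.917, -0.399, 0.002]
wrist_force: [11.3, 11.6, -25.8]
finger_gap: 0.293
[ -0.7 -15.8  26. ] [-0.10868728  0.07788397  1.57257024  0.01064289  1.48458941  0.71022544]
```

Run:
```python
import numpy as np
P=np.array([[659.2,-8.4],[609,-8.5],[533.3,30.0]])
A=np.c_[2*P,np.ones(3)];x=np.linalg.solve(A,(P**2).sum(1));c=x[:2];r=np.sqrt(x[2]+c@c);print(c,r)
for p in P: print(np.degrees(np.arctan2(*(p-c)[::-1])))
u=np.array([.136,-.991]);n=np.array([-.991,-.136]);d=P[0]-c;print(d@u,d@n)
```

```text
[633.8163016  133.96659821] 144.61182672652907
-79.89050395563619
-99.88122630840236
-134.03332417486584
144.53748180433772 -5.793387761238904
```

The knob's path fits a hinge at about (634, 134) with a 142–144 mm radius, so the offset is about 6 mm. I'll correct for that and finish the swing.

```bash
python3 -m inch '[[-0.1,-0.05,0.02,0.4,20],[-0.3,-0.06,0.03,1.2,20],[-0.59,-0.09,0.03,2.4,20],[-0.88,-0.16,0.03,3.6,20],[-1.17,-0.25,0.03,4.8,20],[-1.44,-0.38,0.03,6,20],[-1.69,-0.52,0.03,7.2,20],[-1.69,-0.52,0.03,7.2,20],[-1.69,-0.52,0.03,7.2,20]]'
python3 - <<'E'
from h import *
s,_=snap('wrist','w5.png');T=rot(s['tool_rot']);print((T.T@s['wrist_force']).round(1),s['joint_pos'])
snap('scene','s5.png');snap('top','t5.png')
E
```

```text
time: 9.25
position: [494.6, 107.3, 460.1]
tool_rot: [-0.003, 0.749, -0.663, 0.002]
wrist_force: [7.0, 2.9, -20.6]
finger_gap: 0.291
[-2.  -7.1 20.7] [0.04195718 0.01638628 1.63675518 0.00191676 1.48139105 1.49110299]
```

View pics/t5.png

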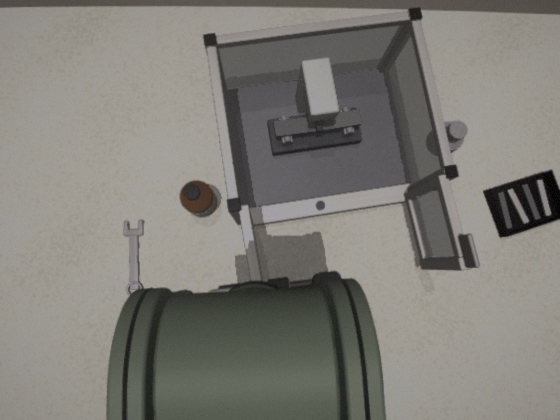

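View pics/w5.png

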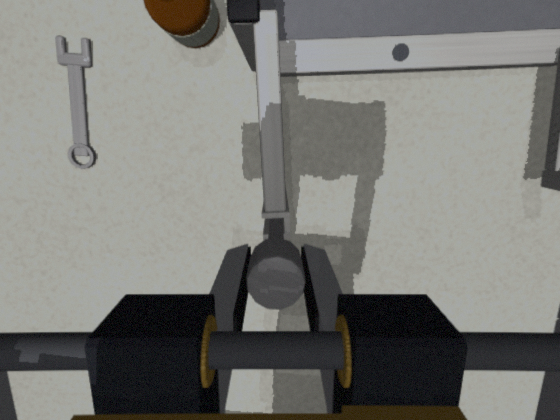

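View pics/s5.png

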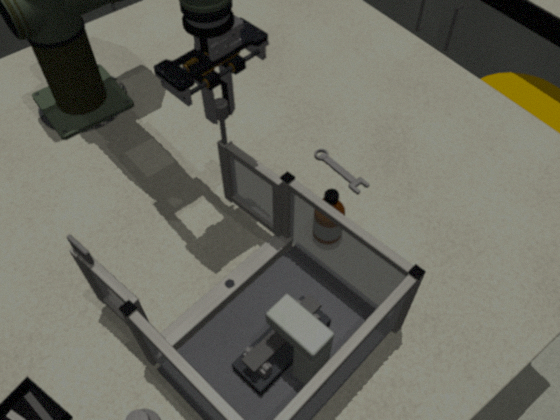

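The leaf stands at about 89°: the top view shows it at (250, 240), square to the sill, and the rod is still fully exposed. I'll let go and lift straight up.

```bash
python3 -m inch '[[0.03,-0.02,0.02,0,20],[0.03,-0.02,0.02,0,20],[0.03,-0.02,0.02,0,60],[0.03,-0.02,0.02,0,60],[0.03,-0.02,0.02,0,60],[0.03,-0.02,0.02,0,60],[0.03,-0.02,0.02,0,60],[0.03,-0.02,0.02,0,60],[0.03,-0.02,0.02,0,60]]'
python3 -m inch '[[0,0,-0.2,0,60],[0,0,-0.6,0,60],[0,0,-1,0,60],[0,0,-1.4,0,60],[0,0,-1.8,0,60],[0,0,-1.8,0,60],[0,0,-1.8,0,60]]'
python3 - <<'E'
from h import *
s,im=snap('wrist','w6.png');C=cam('wrist',s);print(s['position'])
r=robot.regions_of('bolt_knob','wrist');
rs=[]
for q in r[:2]:
    ys,xs=np.where(q['pixels']);uv=(xs.mean(),ys.mean());print(q['conf'],q['box'],uv,atz(C,uv,280))
if r:
    ys,xs=np.where(r[0]['pixels']);rs.append(ray(C,(xs.mean(),ys.mean())))
s2,_=snap('scene','s6.png')
r=robot.regions_of('bolt_knob','scene');C2=cam('scene')
for q in r[:2]:
    ys,xs=np.where(q['pixels']);uv=(xs.mean(),ys.mean());print(q['conf'],q['box'],uv,atz(C2,uv,280))
if r:
    ys,xs=np.where(r[0]['pixels']);rs.append(ray(C2,(xs.mean(),ys.mean())))
if len(rs)==2: print(tri(rs))
E
```

```text
time: 10.3
position: [495.2, 104.7, 457.6]
tool_rot: [0.0, 0.748, -0.664, -0.0]
wrist_force: [-0.7, -0.4, -0.6]
finger_gap: 0.641
time: 11.0
position: [495.2, 104.7, 547.9]
tool_rot: [-0.0, 0.748, -0.664, 0.0]
wrist_force: [0.8, 0.2, -0.2]
finger_gap: 0.643
[495.15635998 104.74921941 547.93818073]
0.74 [252.7, 194.7, 296.7, 245.4] (np.float64(274.06810035842295), np.float64(220.9405017921147)) [497.49056008 107.43713023 280.        ]
0.95 [212.2, 100.0, 227.5, 147.5] (np.float64(220.64788732394365), np.float64(116.1851106639839)) [511.14199116  98.38761451 280.        ]
0.63 [209.9, 95.8, 282.4, 234.0] (np.float64(247.12249705535925), np.float64(178.99034157832745)) [649.71946586  53.96137769 280.        ]
[492.64796818 107.58088319 260.72008318]
```

View pics/w6.png

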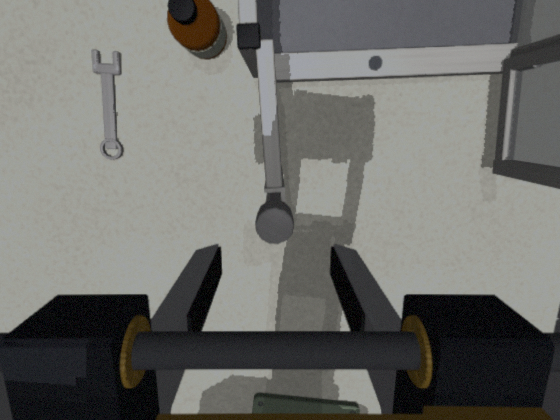

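View pics/s6.png

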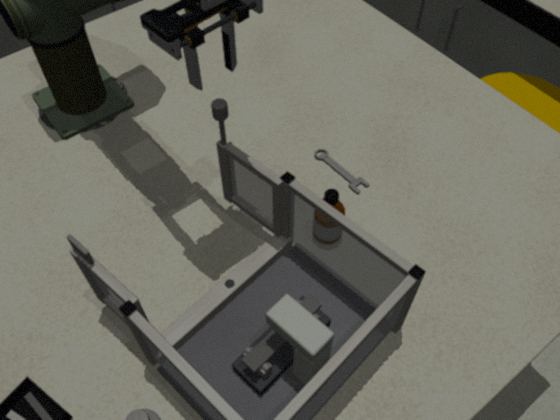

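The scene view shows the free knob at about (220, 109) on a long exposed rod. The detector's mask took in the rod, which pulled its height estimate low, so I'll measure again using the knob head only.

Run:
```python
from h import *
s=robot.state(); C=cam('wrist',s); C2=cam('scene')
r=robot.regions_of('bolt_knob','scene')[0]; ys,xs=np.where(r['pixels'])
for y in range(98,150,3): print(y,(ys==y).sum(),end='; ')
P=tri([ray(C,(275,217)),ray(C2,(220,109.5))]);print(P,s['time'])
a=P[:2]-np.array([633.8,134]);print('deg',(-np.degrees(np.arctan2(a[1],a[0]))%360)-79.9)
print(proj(C2,[[P[0],P[1],z] for z in (265,280,295)]))
# leaf vs sill lines in wrist, at their heights
q1=atz(C,(265,45),200);q2=atz(C,(275,185),200);k1=atz(C,(280,78),20);k2=atz(C,(500,71),20)
print(q1,q2,k1,k2); f=lambda a,b:np.degrees(np.arctan2(*(b-a)[1::-1])); print(f(q1,q2),f(k1,k2),f(k1,k2)-f(q1,q2))
```

```text
98 6; 101 14; 104 16; 107 17; 110 17; 113 16; 116 16; 119 13; 122 8; 125 8; 128 7; 131 7; 134 6; 137 6; 140 6; 143 4; 146 0; 149 0; [499.74355331 106.2862513  281.92815666] 11.2
deg 88.41967576564278
[[221.55489975 116.88650783]
 [220.76518802 110.45038623]
 [219.95534624 103.84525576]]
[629.07562025 131.25513496 200.        ] [509.28313495 108.34708594 200.        ] [624.37237695 115.52580408  20.        ] [ 666.75870128 -177.71036854   20.        ]
-169.1739689998847 -81.77505114072522 87.39891785915947
```

The knob measures about 280 mm high, so the bolt is fully up, and the leaf is at about 88°. The gripper is well clear, so I'm handing in.

```bash
python3 -c "
from rig import robot
print(robot.sign_off())"
```

```text
the job is handed in; nothing more can be done
None
```

The job is done and handed in at about 11 s of the 37 s allowed. I drew the bolt up to its stop while the left leaf was still shut, then swung the leaf open towards the robot, let go and lifted clear.

**Bolt:** it rose about 41.5 mm to the stop, where the pull reached 25 N, having started about 3 mm up. After letting go, the knob measured about 282 mm high, against 280 mm for fully drawn.

**Leaf:** it stands about 87–89° open by two rough measurements.

**Contact:** the wrist force read close to zero after release, and the gripper ended about 90 mm above where it had held the knob.

**Checks that disagreed:**
- I first took the hinge to be 14 mm in front of the leaf's plane. The force along the leaf, up to 16 N, showed it was nearer 6 mm, and I corrected the path during the swing.
- One automatic height reading of 261 mm came out low because the detector's mask included the rod. Measuring on the knob head alone gave the 282 mm.

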